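# Hang up the setting gauge, then close the specimen jaws on their dowels and hold them shut

## Robot

A 6-joint arm with a two-finger parallel gripper is mounted at the origin on the work surface. World frame = base frame: x ahead of the robot, y to its left, z up, the work surface at z = 0. Lengths are in mm, angles in rad, forces in N, time in s.
With the tool pointing down it reaches from about 275 to 1000 mm from the base axis. Payload 8.4 kg.
Tool frame: the origin (TCP) lies on the centre line of the jaws, within the pads' length; the fingertips stand r.tip_reach ahead of it and the grasp point (between the pads) lies 11 mm behind it (r.tip_reach is the distance from the TCP to the fingertips, in mm); z points along the fingers, y is the line along which they close (so a half turn about z gives the same grasp; the last joint's range is limited). The gripper opens to 85 mm and grips with 20 to 120 N. Pads are 22 mm wide; open, the fingers measure 114 mm over their backs; the gripper's body (76 mm by 85 mm) begins 54 mm behind the grasp point. The pads swing forward as they close: fully open they stand 13 mm farther back than shut.
Start: joints at [-1.104, 0.353, 1.633, -0, 1.155, -0.002], TCP at [282.384, -557.573, 239.281] pointing down, gripper open.
Joint ranges: [-2.63, 2.63], [-0.92, 2.1], [0.06, 2.66], [-1.3, 4.44], [0, 2.69], [-3.02, 3.02]. Speed limits (rad/s): [2.22, 2.22, 2.79, 3.14, 3.14, 3.14].

## Interface

Orientations are given as [roll, pitch, yaw] about the fixed x, y, z axes, in that order (R = Rz(yaw) Ry(pitch) Rx(roll)).
In Python, from rig import r gives the robot as it stands.
- The arm moves only by the tool carry_out, never from a script. Its argument "targets" is a list of rows, each an object with "dp": the shift along the tool's x, y, z in mm, a list of three; "yaw": the turn about the tool's z in degrees. A call has 1 to 12 rows; each row is the pose to reach, as a shift and turn from the pose commanded when the call began, along the tool's axes at that moment; what a row does not reach only later rows make up. A row lasts 1/8 s, in which the tool goes at most 62.5 mm and 10.7 degrees, less where a joint would pass 70% of its speed; a pose out of reach is approached as far as the arm can. A call with a gripper value outside its range is refused whole. "fingers" is the opening, from -1 (shut) to 1 (fully open), so that 0 is half open, set as the call begins (left out, the last holds). The fingers move at their own pace and stop on an object; "grip_force" is the grip in N (left out, the last holds). Time passes only in rows, so rows that repeat a pose let the fingers close. It gives the time, the measured TCP pose, the force, the opening and the grip force at its end, in the units of the state.
- r.sense(): the state, without advancing time (a new reading comes with each control period).
- r.grab_frame(name): name is "side" or "top" or "wrist"; returns the picture (420x560x3 uint8, red, green, blue); there is no depth.
- r.get_calibration(name): a dict with "fx", "fy", "cx", "cy" (pixels), "dist_coeffs" ([k1, k2, p1, p2, k3] as OpenCV has them; the pictures are not rectified), "rvec" (rotation vector, rad) and "tvec" (3), from world to camera coordinates, as OpenCV has them. Camera axes: x right, y down, z forward; pixel columns grow to the right and rows downward; lengths in mm; the calibration is good to about 2 mm. A picture is of the moment at which its call begins: read the wrist's pose just before it. get_calibration takes no time and is no camera call; for the wrist camera it gives the pose at the moment of the call.
- r.sign_off(): hands the job in; it is judged then, once.
The state is a dict: "clock": time; "qpos": joint angles; "qvel": joint speeds; "joint_efforts": joint torques, N m; "eef_pos": TCP position; "tcp_rot": TCP orientation; "contact_force": force on the tool from outside, world axes, zero at the start; "wrist_torque": the same for the moment, N m; "opening": opening from 0.0 (shut) to 1.0 (fully open); "grasp_force": force on a finger pad.
Only numpy, scipy, OpenCV 4.12 (cv2) and the standard library are available. Lean on these libraries where they do the work, as an engineer would, in place of code of your own. Each camera call takes 0.05 s, during which the arm holds its last target. There are 200 camera calls.

## Task

The specimen fixture on the bench has just been lined up: take the steel setting gauge out of the lower jaw's slot and hang it by its eye on the free peg of the gauge stand. Then set the loose upper jaw on the lower jaw's two dowels, press it down against the lift springs until the two faces meet fully, and keep holding it pressed shut for the tester's zero reading: you finish while still holding it, do not let go. Leave the other gauge hanging and everything else on the bench where it is.

Things in the scene. Friction and masses are not known exactly. Their poses are not given: they have to be found in the camera images.
- gauge_center (a point): Setting gauge: flat steel plate 40 wide x 8 thick x 110 mm tall, 0.24 kg, standing upright in the lower jaw's slot (14 mm deep, 1 mm play on each face). This point: its centre, 55 mm above its lower edge; at the start its top is 96 mm above the jaw face. x: along the 40 mm width, y: through the thickness, z: up to the eye. Its two side edges, 40 mm apart, are free to grip from above.
- gauge_eye (a point): Centre of the setting gauge's eye: a round 18 mm through hole along the gauge's y axis, 37 mm above gauge_center, 18 mm below the top edge. Axes as gauge_center. When hung, it lies about 5 mm below the peg's axis.
- free_peg (a point): Middle of the stand's free peg: a level steel peg of 8 mm diameter with a 12 mm collar at its tip, its axis 170 mm above the bench. It sticks out 50 mm from the cross-bar and points along this frame's -x: the tip is 25 mm away at -x, the front of the cross-bar 25 mm at +x. z is up.
- stand: Gauge stand, fixed: foot 110 (x) x 150 (y) x 12 mm, a post, and a cross-bar 20 (x) x 150 (y) x 24 mm high whose top is 182 mm above the bench. Origin: centre of the foot's underside; same axes as free_peg. Two equal pegs at y = +55 mm (the free one) and y = -55 mm (occupied), pointing to -x.
- thin_eye (a point): Bystander: eye of a smaller gauge (24 x 6 x 80 mm steel plate, 12 mm eye 12 mm below its top) hanging on the stand's other peg, 110 mm from the free one. It stays there.
- upper_tang (a point): Upper jaw, loose, standing on the bench: aluminium block 56 (x) x 120 (y) x 28 mm high, on its top in the middle an upright tang 20 (x) x 40 (y) x 42 mm to grip; 0.55 kg +-15 %; a grip of 40 to 60 N is ample. This point: inside the tang, 52 mm above the jaw's underside, 24 mm above the block's top, 18 mm below the tang's top. z up, y along the 120 mm.
- upper_face (a point): Centre of the upper jaw's parting face (its underside), axes as upper_tang. Two through holes of 12 mm diameter at y = +42 and -42 mm take the dowels; a 10 mm slot crosses the face in the middle. It fits either way round.
- lower_face (a point): Centre of the lower jaw's parting face (its top), 52 mm above the bench. Fixed aluminium block 56 (x) x 120 (y) x 40 mm on a 90 x 170 x 12 mm base plate. z up. Two steel dowels, 10 mm diameter, at y = +42 and -42 mm stand 22 mm above the face, the upper 9 mm tapering to a 4 mm tip. A slot 10 mm wide, 14 mm deep runs along x at y = 0.
- lower_jaw: The lower jaw; origin: centre of its base plate's underside, axes as lower_face. Four small brass spring plungers stand 6 mm above the face (x = +-17, y = +-20 mm) and keep the upper jaw about 5 mm clear when nobody presses. They push with 4 N in all when out, 16 N when fully down: from carrying the jaw free to faces meeting, the force on the tool changes by about 16 N; 20 N is right.
- bottle_mid (a point): Bystander: clear wash bottle, 60 mm diameter, 150 mm tall; this point is half-way up.
- weight_mid (a point): Bystander: brass calibration weight, 48 mm diameter, 64 mm tall; this point is half-way up.
- caliper_mid (a point): Bystander: digital caliper lying flat, 230 mm long, 14 mm high; this point is its middle.
- driver_grip (a point): Bystander: screwdriver lying on the bench; this point is in its handle.
Not all that is in view belongs to the job. Leave any green or purple look-alike of the part that bears gauge_center alone.

How it is judged:
By the outcome, as a careful person would: the job done as asked, in the order asked, and still so for the second after the job is handed in, while the arm keeps its last pose, push and grip.
It also fails if it takes over 70 s, if anything falls off the work surface, if the arm or the gripper's body presses on something with over 40 N, if the wrist force passes 120 N, or if a joint passes its speed limit or range.

## Working session

There is one attempt and no reset: what is moved stays moved. The work goes in short steps, Python scripts to look and compute and a tool call to move; the robot and the scene stay as the last step left them, time stands still between calls to the robot, and variables do not carry over. Pictures are saved under pics/ and viewed, at most 10 in all, crops included, and the job is handed in when it is done.

Besides the shell and the picture viewer there is one more tool, called in YAML: its name, and indented under it one key for each argument. carry_out: Moves the arm, as the interface text tells. Its arguments: {"type":"object","properties":{"targets":{"type":"array","items":{"type":"object","properties":{"dp":{"type":"array","items":{"type":"number"}},"yaw":{"type":"number"}}}},"fingers":{"type":"number"},"grip_force":{"type":"number"}},"required":["targets"]}

```bash
ls; mkdir -p pics
python3 - <<'E'
from rig import r
import cv2,numpy as np
print(r.sense(), r.tip_reach)
for n in("side","top"):
    im=r.grab_frame(n); cv2.imwrite(f"pics/{n}0.png",im[:,:,::-1]); print(n,r.get_calibration(n))
    np.save(f"pics/{n}0.npy",im)
E
```

```text
pics
{'clock': 0.0, 'qpos': array([-1.10440141e+00,  3.53656714e-01,  1.63415153e+00, -7.15391637e-06,
        1.15519488e+00, -2.41015823e-03]), 'qvel': array([ 0.00135264,  0.0002144 ,  0.0009253 , -0.00014007,  0.0016317 ,
        0.00272243]), 'joint_efforts': array([-1.69468811e-03, -6.05248117e+01, -3.42063081e+01,  1.50659880e-04,
        9.57126467e-03,  4.17275567e-05]), 'eef_pos': array([ 282.16708076, -557.14842596,  238.54887869]), 'tcp_rot': array([-3.14018217e+00,  3.14136871e-06,  4.68807965e-01]), 'contact_force': array([ 0.66776594, -1.34688626,  0.87819271]), 'wrist_torque': array([ 0.03862988, -0.01242345,  0.02502957]), 'grasp_force': 0.0, 'opening': 0.9984200142908581} 8.0
side {'fx': 480.2713574558715, 'fy': 480.2713574558715, 'cx': 272.07366319404235, 'cy': 207.66998423247097, 'dist_coeffs': array([0.00381371, 0.        , 0.        , 0.        , 0.        ]), 'rvec': array([ 0.91505595, -2.42005757,  1.17310626]), 'tvec': array([455.08138382, 363.90868447, 761.44358707])}
top {'fx': 516.7246641288419, 'fy': 516.7246641288419, 'cx': 285.95075925697944, 'cy': 213.51476778890054, 'dist_coeffs': array([-0.06726043,  0.        ,  0.        ,  0.        ,  0.        ]), 'rvec': array([ 2.16656346, -2.1638734 ,  0.12498654]), 'tvec': array([  -2.69560825,  621.67793223, 1270.58846583])}
```

View pics/side0.png

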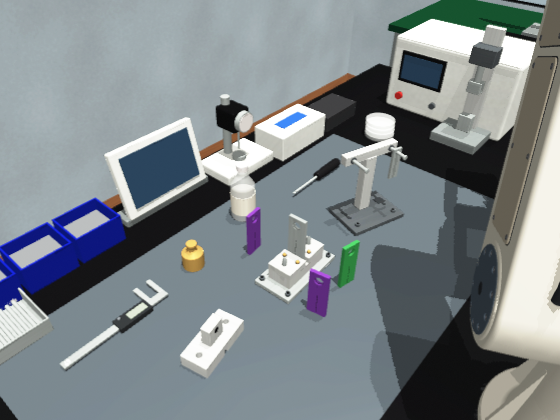

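View pics/top0.png

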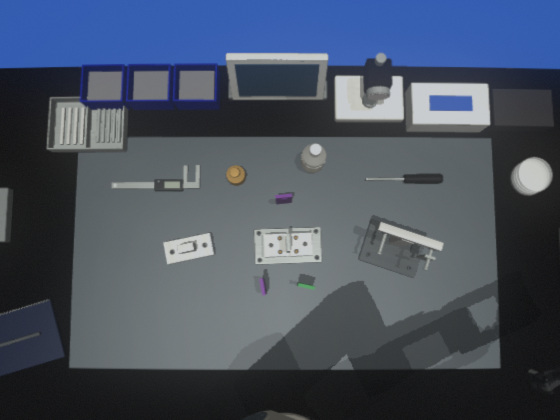

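The side view shows the steel gauge standing in the lower jaw at about (297,235). There are purple look-alikes at (253,230) and (318,293) and a green one at (348,263). The upper jaw is at (213,340) and the stand at (367,190). In the top view the lower jaw is at (288,245), the upper jaw at (189,248) and the stand at (395,245). I'll enlarge the top view, with the gauge and jaws on one side and the stand on the other.

```bash
cat > h.py <<'E'
import cv2,numpy as np
from rig import r
def cam(n,c=None):
    c=c or r.get_calibration(n)
    K=np.array([[c["fx"],0,c["cx"]],[0,c["fy"],c["cy"]],[0,0,1.]])
    return K,np.array(c["dist_coeffs"]),cv2.Rodrigues(np.array(c["rvec"]))[0],np.array(c["tvec"])
def ray(n,uv,c=None):
    K,d,R,t=cam(n,c); p=cv2.undistortPoints(np.array([[uv]],float),K,d)[0,0]
    v=R.T@np.array([*p,1.]); return -R.T@t, v/np.linalg.norm(v)
def onz(n,uv,z,c=None):
    o,v=ray(n,uv,c); return o+v*(z-o[2])/v[2]
def tri(*obs):
    A=np.zeros((3,3));b=np.zeros(3)
    for o in obs:
        o0,v=ray(*o);P=np.eye(3)-np.outer(v,v);A+=P;b+=P@o0
    return np.linalg.solve(A,b)
def px(n,p,c=None):
    K,d,R,t=cam(n,c); return cv2.projectPoints(np.array(p,float).reshape(-1,3),R,t,K,d)[0][:,0]
def crop(im,x,y,w,h,k,f): cv2.imwrite(f,cv2.resize(im[y:y+h,x:x+w,::-1],None,fx=k,fy=k,interpolation=cv2.INTER_CUBIC))
E
python3 - <<'E'
from h import *
t=np.load("pics/top0.npy");s=np.load("pics/side0.npy")
a=cv2.resize(t[185:305,245:455],(800,457),interpolation=cv2.INTER_CUBIC)
cv2.imwrite("pics/tc.png",a[:,:,::-1])
crop(s,240,130,180,135,4.4,"pics/sc.png")
for n,uv,z in(("low",(288,245),52),("up",(188,246),60),("stand",(411,237),182),("bot",(313,158),75)): print(n,onz("top",uv,z).round(0))
print(onz("side",(297,219),148).round())
print(r.get_calibration("wrist"))
E
```

```text
low [541.  -7.  52.]
up [538. 240.  60.]
stand [ 553. -282.  182.]
bot [756. -69.  75.]
[543.  -2. 148.]
{'fx': 316.37626752054945, 'fy': 316.37626752054945, 'cx': 287.5909526495682, 'cy': 211.06352301549833, 'dist_coeffs': array([-0.07032647,  0.        ,  0.        ,  0.        ,  0.        ]), 'rvec': array([-2.44853447,  1.50550129,  0.23256881]), 'tvec': array([-625.13031969,  -37.04482437,  379.95861969])}
```

View pics/tc.png

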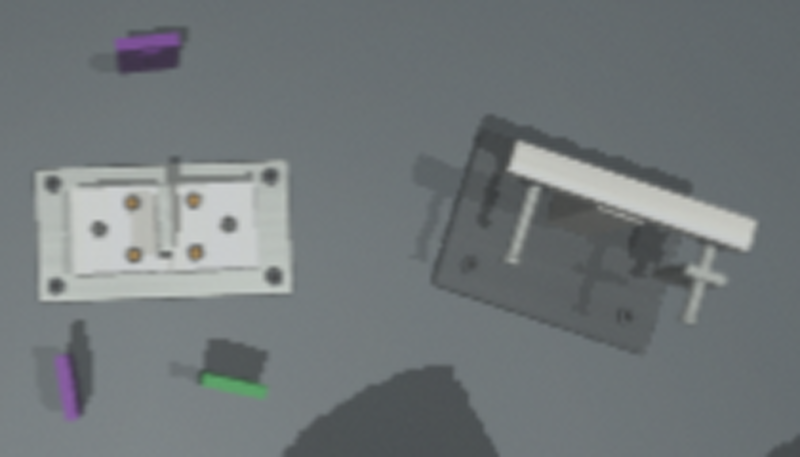

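View pics/sc.png

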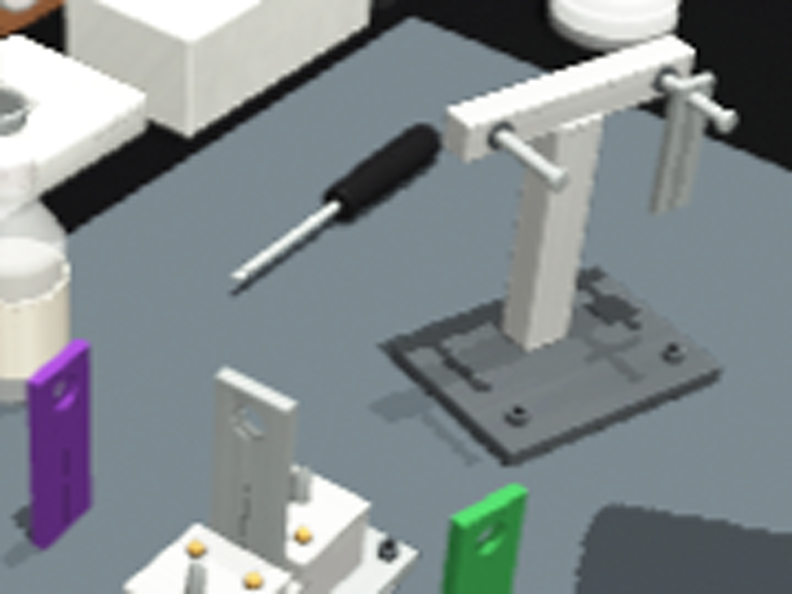

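The candidates, with pixels from the side view, are:
- **Grey plate (297,235):** stands in the lower jaw's slot.
- **Purple plates (253,230) and (318,293), green plate (348,263):** all stand on the bench.

The grey plate is the only steel one and the only one in the slot, and the crop confirms it at crop position (255,450), so it is the gauge. The free peg is the bare one at crop (497,135)-(560,182). The other peg holds the thin gauge.

Run:
```python
from h import *
T=lambda x,y:(x/3.81+245-.4,y/3.81+185-.4); S=lambda x,y:(x/4.4+240-.4,y/4.4+130-.4)
cs=np.array([onz("top",T(*p),12)[:2] for p in((36,171),(289,161),(292,294),(41,301))]);print("base",cs.round(0).tolist(),cs.mean(0))
print("dowels",[onz("top",T(*p),74).round(1) for p in((99,229),(229,224))])
tip=tri(("top",T(512,262)),("side",S(560,182)));root=tri(("top",T(535,190)),("side",S(497,135)));print("peg",tip,root, np.linalg.norm(tip-root))
a,b=onz("top",T(512,155),182),onz("top",T(752,235),182);print("bar",a,b,np.linalg.norm(a-b),np.degrees(np.arctan2(*(a-b)[:2])))
o,_=ray("wrist",(280,210));s=r.sense();print("wristcam",o-s["eef_pos"],ray("wrist",(280,210))[1])
for p in((541,-7,52),):print()
# upper jaw dark/white block blob
im=np.load("pics/top0.npy");g=im.min(2);m=np.zeros_like(g);m[225:272,155:225]=(g[225:272,155:225]>150)*255
c=max(cv2.findContours(m,0,2)[0],key=cv2.contourArea);rc=cv2.minAreaRect(c);print("upper",rc,onz("top",rc[0],28))
```

```text
base [[583.0, 80.0], [590.0, -91.0], [501.0, -92.0], [496.0, 76.0]] [542.37281019  -6.78015467]
dowels [array([540.8,  35.5,  74. ]), array([544.1, -47.6,  74. ])]
peg [ 516.74615162 -211.17261077  168.45078023] [ 560.8208927  -224.2853229   170.59856223] 46.03410679815281
bar [ 578.88526172 -209.92563374  182.        ] [ 531.7381912  -351.14278126  182.        ] 148.87957889014848 18.462217223211024
wristcam [ 70.03069192  34.13134245 134.0215439 ] [-0.27570231 -0.11081155 -0.95483456]

upper ((187.90985107421875, 248.0716552734375), (21.94011688232422, 47.794429779052734), 78.11134338378906) [534.25470513 245.62984267  28.        ]
```

```bash
cat >> h.py <<'E'
from scipy.spatial.transform import Rotation as Ro
def go(p,yawdeg):
    s=r.sense();R=Ro.from_euler("xyz",s["tcp_rot"]);d=R.inv().apply(np.array(p)-s["eef_pos"])
    y=-((yawdeg-np.degrees(s["tcp_rot"][2])+180)%360-180)
    print("t",round(s["clock"],2),"eef",s["eef_pos"].round(1),"yaw",np.degrees(s["tcp_rot"]).round(2),"-> dp",d.round(1),"yaw",round(y,1), "rows",np.linalg.norm(d)/62.5,abs(y)/10.7,"F",s["contact_force"].round(1))
E
python3 -c "
from h import *
go((500,-200,300),161.5)"
```

```text
t 0.1 eef [ 282.2 -557.2  238.6] yaw [-179.93   -0.     26.86] -> dp [ 355.7 -220.3  -61.1] yaw -134.6 rows 6.765451776565761 12.583443468436608 F [-0.1 -0.3 -0.6]
```

carry_out:
  targets:
    - {"dp": [10, -6, -40], "yaw": -10}
    - {"dp": [40, -25, -61], "yaw": -20}
    - {"dp": [80, -50, -61], "yaw": -30}
    - {"dp": [120, -74, -61], "yaw": -40}
    - {"dp": [160, -99, -61], "yaw": -50}
    - {"dp": [200, -124, -61], "yaw": -60}
    - {"dp": [240, -149, -61], "yaw": -70}
    - {"dp": [280, -173, -61], "yaw": -80}
    - {"dp": [310, -192, -61], "yaw": -90}
    - {"dp": [335, -207, -61], "yaw": -100}
    - {"dp": [350, -217, -61], "yaw": -110}
    - {"dp": [356, -220, -61], "yaw": -120}

```text
clock: 1.6
eef_pos: [500.8, -199.3, 299.9]
tcp_rot: [3.142, -0.001, 2.57]
contact_force: [1.0, 0.2, 0.7]
opening: 1.001
grasp_force: 0.0
```

carry_out:
  targets:
    - {"dp": [0, 0, 0], "yaw": -7.5}
    - {"dp": [0, 0, 0], "yaw": -14.6}
    - {"dp": [0, 0, 0], "yaw": -14.6}
    - {"dp": [0, 0, 0], "yaw": -14.6}

```text
clock: 2.1
eef_pos: [500.5, -200.4, 300.1]
tcp_rot: [-3.142, -0.0, 2.815]
contact_force: [-0.3, -0.2, -0.6]
opening: 0.997
grasp_force: 0.0
```

Run:
```python
from h import *
go((542,-7,270),92.3)
c=r.get_calibration("wrist");im=r.grab_frame("wrist");np.save("pics/w1.npy",im);import pickle;pickle.dump(c,open("pics/w1.pkl","wb"))
cv2.imwrite("pics/w1.png",im[:,:,::-1])
print(px("wrist",[(517,-211,170),(561,-224,170),(579,-210,182),(531,-351,182)],c))
```

```text
t 2.1 eef [ 500.5 -200.4  300.1] yaw [-1.8000e+02 -2.0000e-02  1.6131e+02] -> dp [ 22.6 196.6  30.1] yaw 69.0 rows 3.2022077667103575 6.4491073247647694 F [-0.3 -0.2 -0.6]
[[282.01155984 222.96651316]
 [284.24553334 269.27803402]
 [305.11193026 287.82773405]
 [143.46104475 286.64782721]]
```

View pics/w1.png

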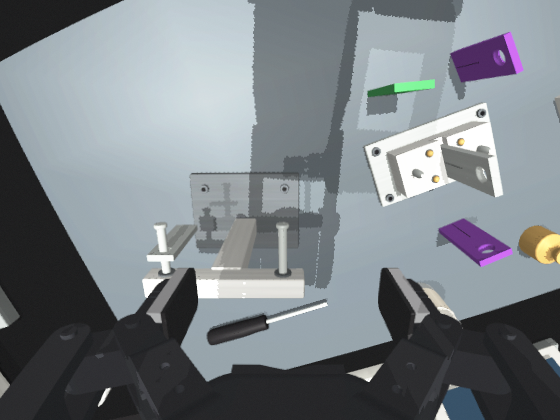

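The wrist view shows the free peg from its tip at (282,226) to its root at (283,272). The thin gauge hangs on the left peg at (165,250), and the steel gauge stands in the jaw's slot at (475,168). I'll measure the peg line precisely.

Run:
```python
from h import *;import pickle
c=pickle.load(open("pics/w1.pkl","rb"));im=np.load("pics/w1.npy");g=cv2.cvtColor(im,cv2.COLOR_RGB2GRAY).astype(int)
for y in range(218,276,3): print(y,g[y,270:296])
print("col283",[(y,g[y,283]) for y in range(216,232)],"bar",[(y,g[y,295]) for y in range(262,302)])
print([ (x,g[285,x]) for x in list(range(140,150))+list(range(298,310))])
```

```text
218 [89 88 88 88 87 88 88 88 88 89 88 87 87 88 88 88 88 90 90 89 88 88 89 88
 89 89]
221 [ 85  86  85  85  86  86  85  86  85  96  93  93  95 100  97  93  87  85
  86  87  87  86  86  86  86  86]
224 [ 86  87  86  87  84  88 129 139 133 130 130 131 131 130 133 131 133 142
 123  91  85  86  86  86  86  86]
227 [ 85  87  86  87  86  86 137 172 184 194 205 214 218 210 198 188 177 160
 120  90  86  85  86  87  87  87]
230 [ 85  85  84  86  85  86  86  94 154 181 194 205 207 177 185 174 147  92
  94  95  94  95  95  94  96 105]
233 [105 104 105 104 105 106 106 105 173 182 195 204 206 198 188 174 147 110
 106 106 106 105 105 105 106 105]
236 [102 102 102 102 102 101 103 102 156 182 194 203 206 188 186 174 147 108
 103 103 103 103 102 103 103 102]
239 [103 102 103 103 103 102 102 103 139 178 194 202 205 198 188 174 147 107
 103 103 104 103 104 103 104 103]
242 [105 104 105 106 106 108 106 106 137 178 193 203 204 194 187 173 150 112
 106 106 106 107 106 107 106 107]
245 [103 103 103 102 103 103 103 103 134 177 193 202 206 198 188 175 151 109
 104 105 105 104 105 106 105 107]
248 [107 106 107
[... 2120 characters left out ...]
, np.int64(229)), (293, np.int64(228)), (294, np.int64(226)), (295, np.int64(223)), (296, np.int64(222)), (297, np.int64(218)), (298, np.int64(171)), (299, np.int64(164)), (300, np.int64(164)), (301, np.int64(163))]
[(140, np.int64(164)), (141, np.int64(164)), (142, np.int64(167)), (143, np.int64(251)), (144, np.int64(255)), (145, np.int64(255)), (146, np.int64(255)), (147, np.int64(255)), (148, np.int64(255)), (149, np.int64(255)), (298, np.int64(231)), (299, np.int64(231)), (300, np.int64(232)), (301, np.int64(231)), (302, np.int64(233)), (303, np.int64(216)), (304, np.int64(164)), (305, np.int64(153)), (306, np.int64(153)), (307, np.int64(155)), (308, np.int64(154)), (309, np.int64(110))]
```

Run:
```python
from h import *;import pickle
c=pickle.load(open("pics/w1.pkl","rb"))
W=lambda u,v,z:onz("wrist",(u,v),z,c)
a,b=W(282.1,233,170),W(282.5,263,170);print(a,b,np.degrees(np.arctan2(*(b-a)[1::-1])))
f=W(282.7,279,182);k=W(282.7,297.7,182);print("front",f,"back",k,np.linalg.norm(f-k)); t=W(282,225.2,176);print("tip",t,np.linalg.norm((t-f)[:2]))
L,R=W(143,285,182),W(303.5,285,182);print(L,R,np.linalg.norm(L-R),np.degrees(np.arctan2(*(R-L)[1::-1]))-90)
```

```text
[ 526.04306909 -214.03943512  170.        ] [ 554.33243897 -223.42004152  170.        ] -18.345249723254327
front [ 563.81753165 -226.32814407  182.        ] back [ 582.26672895 -232.69405752  182.        ] 19.5166015166632
tip [ 516.94235622 -210.89281408  176.        ] 49.351104179565375
[ 529.30542956 -350.60505818  182.        ] [ 575.7273636  -210.49075404  182.        ] 147.60424853383915 -18.330794598095196
```

carry_out:
  targets:
    - {"dp": [3, 28, 4], "yaw": 10}
    - {"dp": [6, 56, 8], "yaw": 20}
    - {"dp": [9, 84, 12], "yaw": 30}
    - {"dp": [13, 113, 16], "yaw": 40}
    - {"dp": [16, 141, 20], "yaw": 50}
    - {"dp": [20, 170, 25], "yaw": 60}
    - {"dp": [23, 197, 30], "yaw": 69}
    - {"dp": [23, 197, 30], "yaw": 69}
    - {"dp": [23, 197, 30], "yaw": 69}

```text
clock: 3.28
eef_pos: [541.3, -6.8, 270.3]
tcp_rot: [-3.141, 0.0, 1.616]
contact_force: [0.5, -0.1, -0.3]
opening: 0.999
grasp_force: 0.0
```

Run:
```python
from h import *
go((542,-7,270),92.3)
c=r.get_calibration("wrist");im=r.grab_frame("wrist");np.save("pics/w2.npy",im);import pickle;pickle.dump(c,open("pics/w2.pkl","wb"))
cv2.imwrite("pics/w2.png",im[:,:,::-1])
```

```text
t 3.27 eef [541.3  -6.8 270.3] yaw [-1.7999e+02  2.0000e-02  9.2590e+01] -> dp [-0.2  0.7  0.3] yaw 0.3 rows 0.012543039518294328 0.02711142147579424 F [ 0.5 -0.1 -0.3]
```

View pics/w2.png

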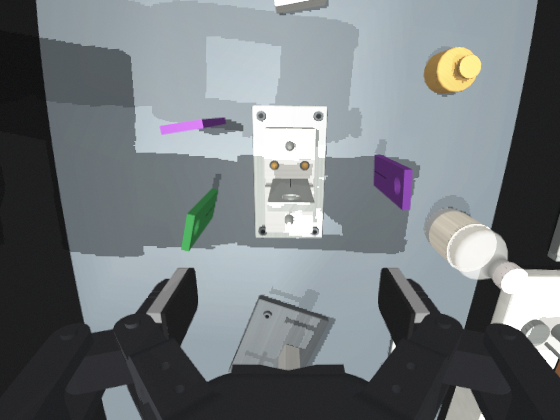

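The wrist view from above shows the gauge's top edge at about (267-316,198), dowels at (289,146) and (289,219), and base screws near (261,116), (318,116), (262,230) and (315,230). The green look-alike is at (199,218) and the purple ones at (393,182) and (193,126).

Run:
```python
from h import *;import pickle
c=pickle.load(open("pics/w2.pkl","rb"));im=np.load("pics/w2.npy");g=cv2.cvtColor(im,cv2.COLOR_RGB2GRAY).astype(int)
W=lambda u,v,z:onz("wrist",(u,v),z,c)
for y in range(182,214,2): print(y,g[y,260:324:2])
for x in (275,285,300,310): print(x,g[184:212,x])
hsv=cv2.cvtColor(im,cv2.COLOR_RGB2HSV)
for n,lo,hi in(("g",(45,90,40),(75,255,255)),("p",(130,90,40),(160,255,255)),("brass",(12,110,60),(24,255,255))):
    m=cv2.inRange(hsv,lo,hi)
    for q in cv2.findContours(m,0,2)[0]:
        if cv2.contourArea(q)>15:
            mm=cv2.moments(q);ce=(mm["m10"]/mm["m00"],mm["m01"]/mm["m00"]);x,y,w,h=cv2.boundingRect(q);print(n,np.round(ce,1),(x,y,w,h),W(*ce,58 if n=="brass" else 110).round(1))
```

```text
182 [214 214 215 225 224 225 139 123 123 123 126 126 126 122 123  76 122 122
 122 124 123 125 124 122 162 227 241 203 206 209 207 211]
184 [214 213 214 169 164 164 125 123 123 127 130 131 130 131 132  61 131 125
 126 127 125 125 125 123 122 176 180 202 205 209 208 213]
186 [213 214 218 166 165 153 124 124 127 131 130 131 130 132 132  83 131 131
 131 131 133 133 132 131 127 154 156 200 206 243 208 213]
188 [214 216 221 238 238 202 123 125 132 130 131 131 131 132 132 133 132 131
 130 132 132 131 133 130 131 187 237 204 205 210 208 213]
190 [214 215 222 237 238 156 125 127 131 132 130 130 130 132 132 134 132 132
 130 132 133 133 132 132 130 130 237 204 204 210 207 215]
192 [216 214 221 235 235 133 127 132 132 130 130 130 130 132 133 133 132 132
 130 130 132 132 131 131 130 129 255 215 203 211 208 217]
194 [216 216 215 240 240 128 133 132 133 130 130 130 147 170 196 210 218 181
 146 131 133 132 132 132 131 128 222 204 203 210 207 215]
196 [215 216 216 239 215 130 133 133 132 130 128 166 146 155 163 168 164 155
 207 189 140 133 133 132 131 129 164 204 205 212 207 215]
198 [217 214 215 238
[... 1233 characters left out ...]
52 154 150 140 129 129
 233 250 217 217 218 218 219 219 219 230]
300 [125 128 133 133 132 134 133 132 132 132 133 133 140 138 127 127 121 122
 232 254 250 219 221 221 221 220 246 253]
310 [176 143 154 177 187 166 130 131 129 129 128 129 129 129 128 128 128 124
 160 209 217 211 212 213 212 210 210 222]
g [198.3 218.8] (181, 189, 37, 62) [455.9 -34.8 110. ]
p [393.4 180.6] (374, 155, 39, 55) [643.2  12.  110. ]
p [190.7 125.2] (160, 118, 66, 17) [452.1  54.9 110. ]
brass [557.7 369.1] (555, 361, 5, 15) [ 962.9 -271.2   58. ]
brass [304.5 165.2] (302, 162, 6, 7) [560.6  14.4  58. ]
brass [273.8 164.9] (271, 162, 7, 7) [527.   13.2  58. ]
brass [446.7  74.3] (425, 47, 52, 46) [703.3 117.2  58. ]
```

Run:
```python
from h import *;import pickle
c=pickle.load(open("pics/w2.pkl","rb"));im=np.load("pics/w2.npy");g=cv2.cvtColor(im,cv2.COLOR_RGB2GRAY).astype(int)
W=lambda u,v,z:onz("wrist",(u,v),z,c)
print(g[195:210,264:272]);print(g[195:210,308:320])
for u,v in((267.7,201.5),(313,201.5),(290,206.3)):print(W(u,v,148))
print("brass far",W(304.5,165.2,58),W(273.8,164.9,58))
for p in((289.5,146),(289,219)): print(W(*p,74))
for p in((261,116),(318,116),(262,230.5),(315,230.5)): print(W(*p,14))
print(px("wrist",[(542,-7,148),(542,-7,52)],c))
```

```text
[[215 238 240 239 233 144 131 133]
 [216 237 239 239 215 140 130 133]
 [216 237 238 238 188 136 131 132]
 [215 237 238 238 163 132 130 132]
 [216 236 238 232 145 130 131 132]
 [218 235 236 221 142 130 132 131]
 [217 236 237 219 163 134 131 132]
 [217 238 240 244 246 239 240 241]
 [217 237 239 254 255 255 255 255]
 [216 237 238 250 252 255 255 255]
 [216 235 237 227 223 252 253 253]
 [216 234 236 226 223 223 223 222]
 [217 237 238 229 224 223 223 220]
 [216 238 240 229 224 223 221 219]
 [216 238 240 231 223 222 220 219]]
[[131 130 129 130 188 224 204 207 204 207 212 211]
 [131 130 129 130 164 222 204 207 205 207 212 211]
 [130 129 129 129 128 201 203 207 203 207 212 211]
 [129 130 128 128 129 165 202 207 204 207 213 210]
 [130 129 128 128 129 148 201 207 203 208 211 209]
 [129 128 128 127 127 121 190 206 203 207 213 212]
 [126 126 124 124 123 120 171 204 204 208 212 212]
 [212 208 160 153 153 155 173 204 202 207 212 212]
 [253 252 209 197 198 201 199 205 203 208 212 212]
 [249 248 217 211 213 213 210 204 203 210 213 209]
 [214 209 211 212 213 211 208 204 202 210 212 209]
 [210 209 212 213 211 210 208 206 203 208 212 210]
 [208 211 213 213 209 210 211 204 203 208 212 211]
 [210 212 212 210 209 210 211 204 240 243 245 244]
 [213 212 210 210 210 212 212 203 253 254 254 254]]
[525.96304348  -3.29088461 148.        ]
[564.05930645  -1.60817308 148.        ]
[544.90966783  -6.67590041 148.        ]
brass far [560.64985021  14.34278972  58.        ] [526.92337961  13.17807254  58.        ]
[543.02626022  36.08760256  74.        ]
[546.14466326 -43.35813428  74.        ]
[508.24004611  63.87733307  14.        ]
[575.9638991   66.90468621  14.        ]
[512.54460407 -81.47847174  14.        ]
[582.43745495 -78.40419933  14.        ]
[[286.54496273 206.52161225]
 [286.7134415  182.29674867]]
```

carry_out:
  targets:
    - {"dp": [0.2, 2.7, 20], "yaw": 0.4}
    - {"dp": [0.2, 2.7, 60], "yaw": 0.4}
    - {"dp": [0.2, 2.7, 100], "yaw": 0.4}
    - {"dp": [0.2, 2.7, 130], "yaw": 0.4}
    - {"dp": [0.2, 2.7, 145], "yaw": 0.4}
    - {"dp": [0.2, 2.7, 151], "yaw": 0.4}
    - {"dp": [0.2, 2.7, 151], "yaw": 0.4}
  fingers: 0.4

```text
clock: 4.2
eef_pos: [544.6, -6.3, 119.8]
tcp_rot: [3.141, 0.0, 1.607]
contact_force: [-0.0, 0.6, 0.6]
opening: 0.701
grasp_force: 0.0
```

carry_out:
  targets:
    - {"dp": [0, 0, 0], "yaw": 0}
    - {"dp": [0, 0, 0], "yaw": 0}
    - {"dp": [0, 0, 0], "yaw": 0}
    - {"dp": [0, 0, 0], "yaw": 0}
    - {"dp": [0, 0, 0], "yaw": 0}
  fingers: -1
  grip_force: 40

```text
clock: 4.82
eef_pos: [544.8, -6.0, 120.4]
tcp_rot: [3.14, 0.0, 1.607]
contact_force: [-1.0, -0.2, 6.4]
opening: 0.461
grasp_force: 39.8
```

carry_out:
  targets:
    - {"dp": [0, 0, -5]}
    - {"dp": [0, 0, -20]}
    - {"dp": [0, 0, -50]}
    - {"dp": [0, 0, -90]}
    - {"dp": [0, 0, -120]}
    - {"dp": [0, 0, -140]}
    - {"dp": [0, 0, -140]}

```text
schema error: expected keys dp, yaw
```

Run:
```python
from h import *
s=r.sense();print(s["grasp_force"],s["opening"],s["wrist_torque"])
go((478.7,-198.2,260),161.65)
```

```text
39.83574628829956 0.461490577793357 [-0.11023118  0.2605045   0.00294185]
t 4.83 eef [544.8  -6.  120.4] yaw [1.799e+02 1.000e-02 9.207e+01] -> dp [-189.7  -72.7 -139.7] yaw -69.6 rows 3.944721258878042 6.502749188022156 F [-1.  -0.2  6.4]
```

carry_out:
  targets:
    - {"dp": [0, 0, -5], "yaw": 0}
    - {"dp": [0, 0, -20], "yaw": 0}
    - {"dp": [0, 0, -50], "yaw": 0}
    - {"dp": [0, 0, -90], "yaw": 0}
    - {"dp": [0, 0, -120], "yaw": 0}
    - {"dp": [0, 0, -140], "yaw": 0}
    - {"dp": [0, 0, -140], "yaw": 0}

```text
clock: 5.7
eef_pos: [545.0, -6.1, 261.5]
tcp_rot: [3.138, 0.0, 1.607]
contact_force: [0.2, -0.5, -1.1]
opening: 0.459
grasp_force: 40.8
```

Run:
```python
from h import *
s=r.sense();print(s["grasp_force"],s["opening"],s["wrist_torque"])
go((478.7,-198.2,260),161.65)
```

```text
40.840888023376465 0.4589191587857653 [ 1.34790374e-02  7.78572199e-05 -9.13652441e-03]
t 5.7 eef [545.   -6.1 261.5] yaw [1.7978e+02 1.0000e-02 9.2060e+01] -> dp [-189.6  -73.2    1.3] yaw -69.6 rows 3.2524461309857697 6.5035046241835905 F [ 0.2 -0.5 -1.1]
```

carry_out:
  targets:
    - {"dp": [-10, -4, 0], "yaw": -7}
    - {"dp": [-35, -14, 0], "yaw": -16}
    - {"dp": [-65, -25, 0], "yaw": -26}
    - {"dp": [-95, -37, 0], "yaw": -36}
    - {"dp": [-125, -48, 0], "yaw": -46}
    - {"dp": [-155, -60, 0], "yaw": -56}
    - {"dp": [-180, -70, 0], "yaw": -65}
    - {"dp": [-190, -73, 0], "yaw": -69.6}
    - {"dp": [-190, -73, 30], "yaw": -69.6}
    - {"dp": [-190, -73, 70], "yaw": -69.6}
    - {"dp": [-190, -73, 101], "yaw": -69.6}
    - {"dp": [-190, -73, 101], "yaw": -69.6}

```text
clock: 7.2
eef_pos: [475.7, -197.6, 155.7]
tcp_rot: [3.141, -0.006, 2.821]
contact_force: [-0.5, 0.7, -1.4]
opening: 0.456
grasp_force: 41.0
```

Run:
```python
from h import *;import pickle
go((478.7,-198.2,160.4),161.65)
c=r.get_calibration("wrist");im=r.grab_frame("wrist");np.save("pics/w3.npy",im);pickle.dump(c,open("pics/w3.pkl","wb"))
s=r.grab_frame("side");np.save("pics/s3.npy",s)
a=im[180:420,120:440];b=s[120:240,290:450]
cv2.imwrite("pics/c3.png",np.vstack([cv2.resize(a,(400,300)),cv2.resize(b,(400,300),interpolation=cv2.INTER_CUBIC)])[:,:,::-1])
print(px("wrist",[(517,-211,170),(540.4,-218.7,170)],c))
```

```text
t 7.2 eef [ 475.7 -197.6  155.7] yaw [179.97  -0.35 161.66] -> dp [-3.   0.4 -4.8] yaw 0.0 rows 0.0898111751507238 0.0005945567008245583 F [-0.5  0.7 -1.4]
[[288.15872457 371.29907051]
 [288.27136061 408.30851616]]
```

View pics/c3.png

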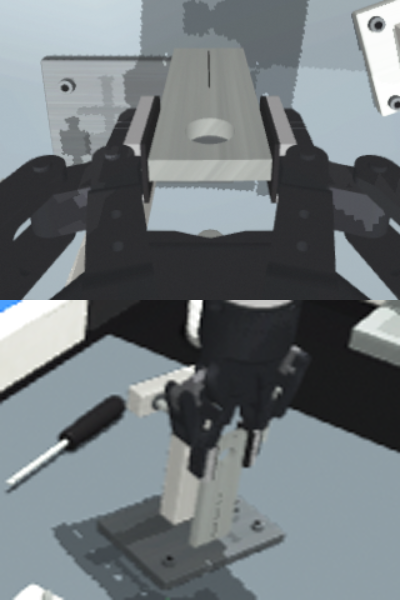

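The wrist crop shows the gauge held squarely, with the eye centred at u≈288 and the peg's collar just visible behind it, also at u≈288. Laterally it is lined up. The side crop shows it in front of the peg. The arm hasn't settled, so I'll trim the pose.

carry_out:
  targets:
    - {"dp": [0, 0, 0], "yaw": 0}
    - {"dp": [0, 0, 0], "yaw": 0}

```text
clock: 7.55
eef_pos: [478.6, -198.8, 159.4]
tcp_rot: [-3.141, 0.002, 2.822]
contact_force: [-1.2, 0.2, -1.1]
opening: 0.461
grasp_force: 41.0
```

Run:
```python
from h import *
go((478.7,-198.2,160.4),161.65);go((540.4,-218.7,160.4),161.65)
```

```text
t 7.55 eef [ 478.6 -198.8  159.4] yaw [-1.7999e+02  1.1000e-01  1.6166e+02] -> dp [ 0.1  0.6 -1. ] yaw 0.0 rows 0.01859317122553098 0.001238153402970783 F [-1.2  0.2 -1.1]
t 7.55 eef [ 478.6 -198.8  159.4] yaw [-1.7999e+02  1.1000e-01  1.6166e+02] -> dp [-64.9   0.5  -0.9] yaw 0.0 rows 1.0385885240085746 0.001238153402970783 F [-1.2  0.2 -1.1]
```

carry_out:
  targets:
    - {"dp": [-5, 0.5, -1], "yaw": 0}
    - {"dp": [-15, 0.5, -1], "yaw": 0}
    - {"dp": [-25, 0.5, -1], "yaw": 0}
    - {"dp": [-32, 0.5, -1], "yaw": 0}
    - {"dp": [-37, 0.5, -1], "yaw": 0}
    - {"dp": [-42, 0.5, -1], "yaw": 0}
    - {"dp": [-47, 0.5, -1], "yaw": 0}
    - {"dp": [-50, 0.5, -1], "yaw": 0}
    - {"dp": [-50, 0.5, -1], "yaw": 0}

```text
clock: 8.68
eef_pos: [525.7, -213.9, 159.3]
tcp_rot: [-3.142, 0.0, 2.822]
contact_force: [0.6, 0.5, -1.4]
opening: 0.46
grasp_force: 41.0
```

Run:
```python
from h import *;import pickle
s=r.sense();print(s["wrist_torque"]);go((540.4,-218.7,160.4),161.65)
im=r.grab_frame("wrist");np.save("pics/w4.npy",im)
s=r.grab_frame("side");t=r.grab_frame("top")
z=lambda a:cv2.resize(a,(400,300),interpolation=cv2.INTER_CUBIC)
cv2.imwrite("pics/c4.png",np.vstack([z(im[270:390,208:368]),z(s[120:240,290:450])])[:,:,::-1])
```

```text
[0.01168462 0.0021948  0.02228397]
t 8.68 eef [ 525.7 -213.9  159.3] yaw [-180.      0.    161.66] -> dp [-15.4   0.   -1.1] yaw 0.0 rows 0.24777579535550492 0.001075611217712432 F [ 0.6  0.5 -1.4]
```

View pics/c4.png

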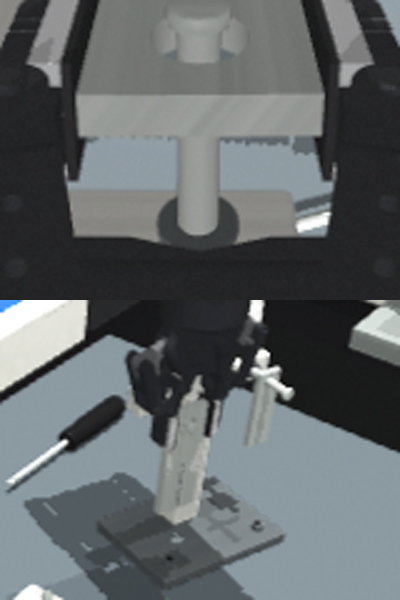

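The wrist crop shows the peg and its collar through the eye, centred at crop (200,30), with no contact force. Next I move on to the middle of the peg and lower until it rests.

carry_out:
  targets:
    - {"dp": [-6, 0, 0], "yaw": 0}
    - {"dp": [-13, 0, 0], "yaw": 0}
    - {"dp": [-13, 0, 1], "yaw": 0}
    - {"dp": [-13, 0, 2.5], "yaw": 0}
    - {"dp": [-13, 0, 3.5], "yaw": 0}
    - {"dp": [-13, 0, 3.5], "yaw": 0}

```text
clock: 9.57
eef_pos: [537.7, -217.8, 155.6]
tcp_rot: [3.142, -0.0, 2.821]
contact_force: [-0.7, -0.1, -1.3]
opening: 0.459
grasp_force: 41.1
```

carry_out:
  targets:
    - {"dp": [0, 0, 0.7], "yaw": 0}
    - {"dp": [0, 0, 0.7], "yaw": 0}
    - {"dp": [0, 0, 0.7], "yaw": 0}

```text
clock: 9.95
eef_pos: [538.0, -217.9, 155.3]
tcp_rot: [-3.142, 0.0, 2.822]
contact_force: [-0.3, 0.4, -0.3]
opening: 0.459
grasp_force: 41.4
```

carry_out:
  targets:
    - {"dp": [0, 0, 0], "yaw": 0}
    - {"dp": [0, 0, 0], "yaw": 0}
    - {"dp": [0, 0, 0], "yaw": 0}
    - {"dp": [0, 0, 0], "yaw": 0}
  fingers: 0.4

```text
clock: 10.45
eef_pos: [538.0, -217.9, 155.1]
tcp_rot: [3.142, 0.0, 2.821]
contact_force: [0.1, 0.3, 0.0]
opening: 0.702
grasp_force: 0.0
```

carry_out:
  targets:
    - {"dp": [0, 0, -5], "yaw": 0}
    - {"dp": [0, 0, -15], "yaw": 0}
    - {"dp": [0, 0, -35], "yaw": 0}
    - {"dp": [0, 0, -70], "yaw": 0}
    - {"dp": [0, 0, -110], "yaw": 0}
    - {"dp": [0, 0, -140], "yaw": 0}
    - {"dp": [0, 0, -140], "yaw": 0}

```text
clock: 11.32
eef_pos: [539.3, -218.5, 298.6]
tcp_rot: [-3.141, 0.006, 2.821]
contact_force: [-0.1, -0.2, -1.1]
opening: 0.704
grasp_force: 0.0
```

Run:
```python
from h import *;import pickle
go((536,245,300),102)
s=r.grab_frame("side");im=r.grab_frame("wrist");np.save("pics/w5.npy",im)
pts=np.array([onz("top",p,28)[:2] for p in cv2.boxPoints(((187.9,248.07),(21.94,47.8),78.1))]);print(pts.round())
z=lambda a:cv2.resize(a,(400,300),interpolation=cv2.INTER_CUBIC)
cv2.imwrite("pics/c5.png",np.vstack([z(im[180:390,148:428]),z(s[120:240,290:450])])[:,:,::-1])
```

```text
t 11.32 eef [ 539.3 -218.5  298.6] yaw [-179.98    0.32  161.66] -> dp [148.9 438.9  -2.4] yaw 59.7 rows 7.415681841594018 5.575647541564574 F [-0.1 -0.2 -1.1]
[[549. 311.]
 [574. 193.]
 [520. 180.]
 [495. 298.]]
```

View pics/c5.png

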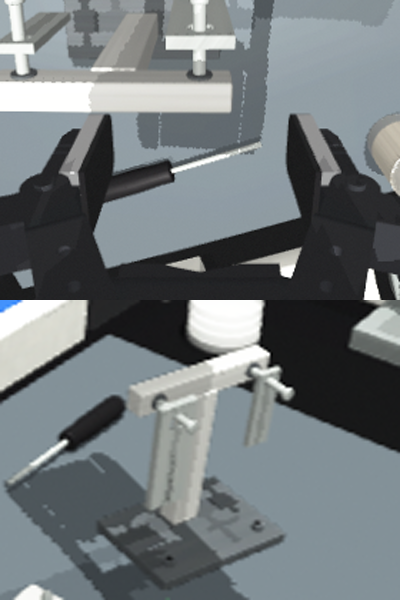

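Both gauges now hang on the stand: the setting gauge on the free peg (side crop (180,420)) and the thin one on the other (262,410). Next I go over to the upper jaw.

carry_out:
  targets:
    - {"dp": [8, 24, 0], "yaw": 4}
    - {"dp": [24, 70, 0], "yaw": 10}
    - {"dp": [40, 116, 0], "yaw": 18}
    - {"dp": [56, 162, 0], "yaw": 26}
    - {"dp": [72, 210, 0], "yaw": 34}
    - {"dp": [88, 258, 0], "yaw": 42}
    - {"dp": [104, 306, 0], "yaw": 50}
    - {"dp": [120, 354, 0], "yaw": 56}
    - {"dp": [136, 400, 10], "yaw": 59.7}
    - {"dp": [146, 430, 20], "yaw": 59.7}
    - {"dp": [149, 439, 30], "yaw": 59.7}
    - {"dp": [149, 439, 30], "yaw": 59.7}

```text
clock: 12.92
eef_pos: [533.7, 245.2, 263.3]
tcp_rot: [-3.138, 0.001, 1.78]
contact_force: [-0.7, -0.8, -0.5]
opening: 0.703
grasp_force: 0.0
```

carry_out:
  targets:
    - {"dp": [0, 0, 0], "yaw": 0}
    - {"dp": [0, 0, 0], "yaw": 0}

```text
clock: 13.18
eef_pos: [535.0, 244.7, 265.6]
tcp_rot: [3.141, 0.0, 1.778]
contact_force: [0.1, -0.4, -0.0]
opening: 0.703
grasp_force: 0.0
```

Run:
```python
from h import *;import pickle
go((536,245,270),102)
c=r.get_calibration("wrist");im=r.grab_frame("wrist");np.save("pics/w6.npy",im);pickle.dump(c,open("pics/w6.pkl","wb"))
cv2.imwrite("pics/w6.png",im[:,:,::-1])
W=lambda u,v,z:onz("wrist",(u,v),z,c)
q=px("wrist",[(534+sx*28*.978-sy*60*.208,245.6+sx*28*.208+sy*60*.978,z) for z in(0,28) for sx in(-1,1) for sy in(-1,1)],c);print(q.round())
x0,y0=(q.min(0)-15).astype(int);x1,y1=(q.max(0)+15).astype(int)
g=im.min(2);print(g[y0:y1:6,x0:x1:5])
print(x0,y0,x1,y1)
```

```text
t 13.18 eef [535.  244.7 265.6] yaw [179.97   0.   101.89] -> dp [ 0.   1.1 -4.4] yaw -0.1 rows 0.07293376893206624 0.010228638809244586 F [ 0.1 -0.4 -0. ]
[[265. 218.]
 [262. 125.]
 [307. 218.]
 [308. 125.]
 [263. 225.]
 [261. 126.]
 [308. 225.]
 [310. 126.]]
[[203 203 203 203 203 202 201 201 167 166 166 167 166 166 165 163]
 [204 205 204 171 171 199 204 203 167 168 168 167 165 166 167 164]
 [206 205 201 172 172 171 171 170 168 168 168 168 167 166 167 164]
 [206 207 206 172 155 154 154 157 157 158 157 154 154 162 166 163]
 [207 198 174 173 255 255 255 255 255 255 255 255 255 255 166 162]
 [174 175 174 174 255 255 254 255  92 224 254 254 254 254 164 164]
 [174 173 172 173 255 255 255 255  95 160 255 255 254 254 163 162]
 [173 173 172 170 255 255 255 255 255 255 255 255 255 255 172 196]
 [171 171 170 170 255 255 255 255 255 255 255 254 255 255 196 195]
 [204 204 204 204 255 255 255 232 218 217 245 255 255 255 196 193]
 [202 202 204 204 255 255 255 248 250 250 243 237 255 255 193 191]
 [200 200 201 202 255 255 255 255 255 255 255 236 255 254 192 191]
 [199 199 199 200 255 255 255 255 255 255 255 235 255 253 190 188]
 [198 198 197 198 255 255 255 255 255 255 255 239 255 244 117 117]
 [197 197 196 196 255 255 255 255 255 255 255 237 236 187 118 117]
 [194 195 196 196 255 255 254 234 255 237 228 235 235 163 116 116]
 [160 119 118 119 233 236 236 225 225 226 223 236 236 163 115 113]
 [120 119 119 118 230 234 233 233 143 140 232 232 231 133 112 113]
 [116 118 119 119 228 233 232 232 209 221 232 231 253 132 147 112]
 [118 117 117 117 229 234 234 255 255 255 255 255 255 195 173 115]
 [118 117 117 117 117 118 117 185 183 182 178 177 175 173 170 168]
 [114 116 116 117 116 116 115 115 181 177 176 174 173 170 168 167]]
245 109 324 240
```

Run:
```python
from h import *;import pickle
c=pickle.load(open("pics/w6.pkl","rb"));im=np.load("pics/w6.npy")
W=lambda u,v,z:onz("wrist",(u,v),z,c)
g=im.min(2);m=np.zeros_like(g);m[112:240,252:320]=(g[112:240,252:320]>210)*255
C=max(cv2.findContours(m,0,2)[0],key=cv2.contourArea)
P=np.array([W(*p[0],28)[:2] for p in C],np.float32);R=cv2.minAreaRect(P);print(R,cv2.boundingRect(C))
E=[]
for v in range(140,195,6):
    row=np.where(m[v])[0];E.append((W(row[0]-.5,v,28)[:2],W(row[-1]+.5,v,28)[:2]))
L=np.array([e[0] for e in E]);Q=np.array([e[1] for e in E])
for K in(L,Q): f=np.polyfit(K[:,1],K[:,0],1);print("x at y=245.6",np.polyval(f,245.6),np.degrees(np.arctan(-f[0])))
for y0,y1 in((130,158),(200,228)):
    s=g[y0:y1,270:302];k=(s<(170 if y0==130 else 190)).astype(np.uint8);n,l,st,ce=cv2.connectedComponentsWithStats(k)
    for i in range(1,n):
        if 15<st[i,4]<200: u=ce[i]+(270,y0);print("hole",u,st[i],W(*u,28))
```

```text
((535.8077392578125, 244.09442138671875), (56.67378616333008, 119.1230239868164), 11.83172607421875) (262, 128, 50, 99)
x at y=245.6 506.71578124827397 11.80376726003801
x at y=245.6 564.3516248460428 11.57858316841957
hole [285.91803279 143.09836066] [12  8 10 10 61] [526.31053309 285.48878785  28.        ]
hole [286.98765432 212.2962963 ] [12  8 11 10 81] [544.7227514  203.50062487  28.        ]
hole [285.5 227. ] [ 0 27 32  1 32] [546.85373986 184.21561348  28.        ]
```

carry_out:
  targets:
    - {"dp": [-0.5, 0.5, 20], "yaw": 0}
    - {"dp": [-0.5, 0.5, 65], "yaw": 0}
    - {"dp": [-0.5, 0.5, 115], "yaw": 0}
    - {"dp": [-0.5, 0.5, 160], "yaw": 0}
    - {"dp": [-0.5, 0.5, 190], "yaw": 0}
    - {"dp": [-0.5, 0.5, 208], "yaw": 0}
    - {"dp": [-0.5, 0.5, 216], "yaw": 0}
    - {"dp": [-0.5, 0.5, 221], "yaw": 0}
    - {"dp": [-0.5, 0.5, 223], "yaw": 0}
    - {"dp": [-0.5, 0.5, 223], "yaw": 0}

```text
clock: 14.48
eef_pos: [535.6, 245.5, 42.7]
tcp_rot: [3.141, -0.0, 1.78]
contact_force: [0.0, -0.1, -0.0]
opening: 0.704
grasp_force: 0.0
```

carry_out:
  targets:
    - {"dp": [0, 0, 0], "yaw": 0}
    - {"dp": [0, 0, 0], "yaw": 0}
    - {"dp": [0, 0, 0], "yaw": 0}
    - {"dp": [0, 0, 0], "yaw": 0}
    - {"dp": [0, 0, 0], "yaw": 0}
    - {"dp": [0, 0, 0], "yaw": 0}
  fingers: -1
  grip_force: 60

```text
clock: 15.22
eef_pos: [535.3, 245.3, 42.4]
tcp_rot: [3.141, -0.0, 1.78]
contact_force: [-2.7, 0.1, 5.2]
opening: 0.227
grasp_force: 59.7
```

carry_out:
  targets:
    - {"dp": [0, 0, -4], "yaw": 0}
    - {"dp": [0, 0, -15], "yaw": 0}
    - {"dp": [0, 0, -40], "yaw": 0}
    - {"dp": [0, 0, -80], "yaw": 0}
    - {"dp": [0, 0, -115], "yaw": 0}
    - {"dp": [0, 0, -137], "yaw": 0}
    - {"dp": [0, 0, -137], "yaw": 0}
    - {"dp": [0, 0, -137], "yaw": 0}

```text
clock: 16.23
eef_pos: [534.5, 245.0, 178.2]
tcp_rot: [-3.14, 0.0, 1.78]
contact_force: [0.1, 0.1, -6.2]
opening: 0.222
grasp_force: 59.6
```

Run:
```python
from h import *
s=r.sense();print(s["grasp_force"],s["opening"],s["wrist_torque"])
go((543.3,-5.5,180),92.3)
```

```text
59.56398546695709 0.2224510818459241 [0.01356849 0.01663049 0.00279857]
t 16.23 eef [534.5 245.  178.2] yaw [-1.7992e+02  2.0000e-02  1.0196e+02] -> dp [-246.9  -43.3   -1.7] yaw 9.7 rows 4.010099893508111 0.903171721921262 F [ 0.1  0.1 -6.2]
```

carry_out:
  targets:
    - {"dp": [-10, -2, -2], "yaw": 0}
    - {"dp": [-35, -6, -2], "yaw": 1}
    - {"dp": [-70, -12, -2], "yaw": 2}
    - {"dp": [-105, -18, -2], "yaw": 4}
    - {"dp": [-140, -25, -2], "yaw": 6}
    - {"dp": [-175, -31, -2], "yaw": 8}
    - {"dp": [-210, -37, -2], "yaw": 9.7}
    - {"dp": [-235, -41, 5], "yaw": 9.7}
    - {"dp": [-247, -43.3, 20], "yaw": 9.7}
    - {"dp": [-247, -43.3, 35], "yaw": 9.7}
    - {"dp": [-247, -43.3, 47], "yaw": 9.7}
    - {"dp": [-247, -43.3, 47], "yaw": 9.7}

```text
clock: 17.73
eef_pos: [543.1, -4.5, 130.6]
tcp_rot: [-3.139, -0.0, 1.611]
contact_force: [-1.0, 0.2, -4.6]
opening: 0.225
grasp_force: 59.2
```

carry_out:
  targets:
    - {"dp": [0, 0, 0], "yaw": 0}
    - {"dp": [0, 0, 0], "yaw": 0}
    - {"dp": [0, 0, 0], "yaw": 0}

```text
clock: 18.1
eef_pos: [544.4, -5.2, 132.6]
tcp_rot: [3.141, 0.0, 1.61]
contact_force: [-0.6, -0.1, -4.9]
opening: 0.224
grasp_force: 59.2
```

Run:
```python
from h import *;import pickle
s=r.sense();print(s["wrist_torque"],s["contact_force"])
go((543.3,-5.5,120),92.3)
c=r.get_calibration("wrist");im=r.grab_frame("wrist");np.save("pics/w7.npy",im);pickle.dump(c,open("pics/w7.pkl","wb"))
sd=r.grab_frame("side");np.save("pics/s7.npy",sd)
z=lambda a:cv2.resize(a,(560,300),interpolation=cv2.INTER_CUBIC)
cv2.imwrite("pics/c7.png",np.vstack([z(im[200:350,150:430]),z(sd[200:300,220:407])])[:,:,::-1])
print(px("wrist",[(544.3,-6.4,52),(542.6,35.5,74),(546,-48,74)],c).round(1))
```

```text
[ 0.01692863 -0.0334331   0.02295776] [-0.58211057 -0.06237694 -4.90867744]
t 18.1 eef [544.4  -5.2 132.6] yaw [179.95   0.    92.27] -> dp [-0.3 -1.1 12.6] yaw -0.0 rows 0.20168079676307435 0.002456182362310284 F [-0.6 -0.1 -4.9]
[[285.3 224.5]
 [284.8 172.5]
 [285.4 291.4]]
```

View pics/c7.png

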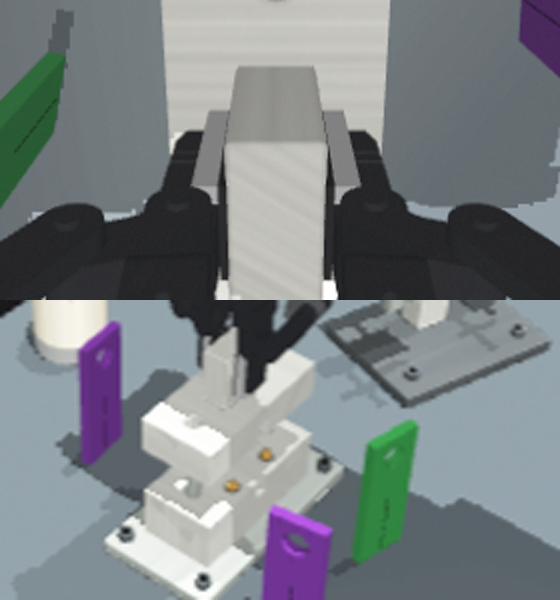

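The last view shows the upper jaw level and square over the lower jaw and the fingers on the tang. I'll descend and watch the force.

carry_out:
  targets:
    - {"dp": [-0.3, -0.9, 5], "yaw": 0}
    - {"dp": [-0.3, -0.9, 10], "yaw": 0}
    - {"dp": [-0.3, -0.9, 14], "yaw": 0}
    - {"dp": [-0.3, -0.9, 17], "yaw": 0}
    - {"dp": [-0.3, -0.9, 19], "yaw": 0}
    - {"dp": [-0.3, -0.9, 20], "yaw": 0}
    - {"dp": [-0.3, -0.9, 20], "yaw": 0}

```text
clock: 19.08
eef_pos: [543.2, -5.7, 112.1]
tcp_rot: [-3.142, -0.0, 1.61]
contact_force: [0.1, -0.1, -4.8]
opening: 0.227
grasp_force: 59.4
```

carry_out:
  targets:
    - {"dp": [0, 0, 1], "yaw": 0}
    - {"dp": [0, 0, 2], "yaw": 0}
    - {"dp": [0, 0, 3], "yaw": 0}
    - {"dp": [0, 0, 4], "yaw": 0}
    - {"dp": [0, 0, 4], "yaw": 0}

```text
clock: 19.7
eef_pos: [543.1, -5.7, 108.0]
tcp_rot: [-3.141, -0.0, 1.61]
contact_force: [-0.7, 0.7, -5.7]
opening: 0.224
grasp_force: 59.4
```

carry_out:
  targets:
    - {"dp": [0, 0, 1], "yaw": 0}
    - {"dp": [0, 0, 2], "yaw": 0}
    - {"dp": [0, 0, 3], "yaw": 0}
    - {"dp": [0, 0, 4], "yaw": 0}
    - {"dp": [0, 0, 5], "yaw": 0}
    - {"dp": [0, 0, 5], "yaw": 0}

```text
clock: 20.45
eef_pos: [543.1, -5.6, 103.0]
tcp_rot: [-3.141, -0.0, 1.61]
contact_force: [-0.1, 0.1, -6.0]
opening: 0.228
grasp_force: 59.4
```

carry_out:
  targets:
    - {"dp": [0, 0, 1], "yaw": 0}
    - {"dp": [0, 0, 2], "yaw": 0}
    - {"dp": [0, 0, 3], "yaw": 0}
    - {"dp": [0, 0, 4], "yaw": 0}
    - {"dp": [0, 0, 5], "yaw": 0}
    - {"dp": [0, 0, 5], "yaw": 0}

```text
clock: 21.2
eef_pos: [543.2, -5.6, 98.3]
tcp_rot: [3.141, 0.0, 1.61]
contact_force: [-2.4, -1.0, 1.2]
opening: 0.229
grasp_force: 60.3
```

carry_out:
  targets:
    - {"dp": [0, 0, 1], "yaw": 0}
    - {"dp": [0, 0, 2], "yaw": 0}
    - {"dp": [0, 0, 2.5], "yaw": 0}
    - {"dp": [0, 0, 2.5], "yaw": 0}
    - {"dp": [0, 0, 2.5], "yaw": 0}

```text
clock: 21.82
eef_pos: [543.3, -5.6, 95.9]
tcp_rot: [3.141, -0.0, 1.61]
contact_force: [-2.5, 0.2, 5.9]
opening: 0.225
grasp_force: 61.0
```

carry_out:
  targets:
    - {"dp": [0, -0.3, 0.5], "yaw": 0}
    - {"dp": [0, -0.3, 1], "yaw": 0}
    - {"dp": [0, -0.3, 1.5], "yaw": 0}
    - {"dp": [0, -0.3, 1.5], "yaw": 0}
    - {"dp": [0, -0.3, 1.5], "yaw": 0}

```text
clock: 22.45
eef_pos: [543.3, -5.7, 94.6]
tcp_rot: [3.141, 0.0, 1.61]
contact_force: [-3.1, 0.4, 8.4]
opening: 0.229
grasp_force: 61.3
```

carry_out:
  targets:
    - {"dp": [0, 0, 0.3], "yaw": 0}
    - {"dp": [0, 0, 0.5], "yaw": 0}
    - {"dp": [0, 0, 0.5], "yaw": 0}
    - {"dp": [0, 0, 0.5], "yaw": 0}

```text
clock: 22.95
eef_pos: [543.2, -5.6, 94.4]
tcp_rot: [3.141, 0.0, 1.61]
contact_force: [-3.8, 0.3, 11.5]
opening: 0.225
grasp_force: 62.0
```

carry_out:
  targets:
    - {"dp": [0, -0.3, 0.3], "yaw": 0}
    - {"dp": [0, -0.3, 0.5], "yaw": 0}
    - {"dp": [0, -0.3, 0.5], "yaw": 0}
    - {"dp": [0, -0.3, 0.5], "yaw": 0}

```text
clock: 23.45
eef_pos: [543.2, -5.7, 94.4]
tcp_rot: [3.14, 0.0, 1.61]
contact_force: [-5.1, 0.9, 15.7]
opening: 0.233
grasp_force: 62.7
```

Run:
```python
from h import *
for i in range(3):
    r.grab_frame("side");s=r.sense();print(s["eef_pos"].round(2),s["contact_force"].round(1),s["wrist_torque"].round(2))
```

```text
[543.21  -5.66  94.36] [-6.   0.1 16.6] [ 0.03  0.93 -0.03]
[543.2   -5.67  94.35] [-5.3  0.4 17.1] [ 0.08  0.89 -0.01]
[543.21  -5.65  94.37] [-5.1  0.4 15.7] [ 0.09  0.94 -0.01]
```

```bash
python3 -c "
from rig import r
print(r.sign_off())"
```

```text
the job is handed in; nothing more can be done
None
```

The setting gauge hangs on the free peg. The upper jaw is on the dowels, held shut at about 20 N with the tool height matching faces met (not checked by camera), and the job was handed in at about 24 s.

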